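# Make up two gift trays at a farm-market stall

### The arm

A 6-joint arm with a two-finger parallel gripper is mounted at the origin on the work surface. World frame = base frame: x ahead of the robot, y to its left, z up, the work surface at z = 0. Lengths are in mm, angles in degrees, forces in N, time in s.
With the tool pointing down it reaches from about 325 to 900 mm from the base axis. Payload 3.5 kg.
Tool frame: the origin (TCP) lies on the centre line of the jaws, within the pads' length; the fingertips stand 25 mm ahead of it and the grasp point (between the pads) lies 6 mm ahead of it; z points along the fingers, y is the line along which they close (so a half turn about z gives the same grasp; the last joint's range is limited). The gripper opens to 85 mm and grips with 20 to 120 N. Pads are 22 mm wide; open, the fingers measure 114 mm over their backs; the gripper's body (76 mm by 85 mm) begins 54 mm behind the grasp point. The pads swing forward as they close: fully open they stand 13 mm farther back than shut.
Start: joints at [-69.752, 15.837, -1.513, 72.651, 0, 84.076], TCP at [275.662, -560.921, 256.313] pointing down, gripper open.
Joint ranges: [-178.77, 178.77], [-48.84, 107.48], [-61.69, 71.31], [-111.58, 123.2], [-90, 87.43], [-180, 180]. Speed limits (degrees/s): [147.25, 147.25, 180, 180, 180, 180].

### API

Orientations are given as [roll, pitch, yaw] about the fixed x, y, z axes, in that order (R = Rz(yaw) Ry(pitch) Rx(roll)).
In Python, from rig import env, viewer, workorder gives the robot as it stands.
- The arm moves only by the tool drive_tool, never from a script. Its argument "moves" is a list of rows, each an object of numbers: "x", "y", "z": the shift along the tool's x, y, z in m; "rx", "ry", "rz": the turn, a rotation vector about the tool's x, y, z in degrees; "gripper": the finger opening in m, from 0 to 0.0854. In form: [{"x": .., "y": .., "z": .., "rx": .., "ry": .., "rz": .., "gripper": ..}, ...]. A call has 1 to 12 rows; each row is the pose to reach, as a shift and turn from the pose commanded when the call began, along the tool's axes at that moment; what a row does not reach only later rows make up. A row lasts 1/12 s, in which the tool goes at most 41.7 mm and 7.16 degrees, less where a joint would pass 70% of its speed; a pose out of reach is approached as far as the arm can. A call with a gripper value outside its range is refused whole. The fingers move at their own pace and stop on an object; the grip force is fixed at half the most. Time passes only in rows, so rows that repeat a pose let the fingers close. It gives the time, the measured TCP pose, the force, the opening and the grip force at its end, in the units of the state.
- env.get_obs(): the state, without advancing time (a new reading comes with each control period).
- viewer.grab_frame(name): name is "scene" or "top"; returns (picture, depth): 400x640x3 uint8, blue, green, red; 400x640 float32, mm along the optical axis (not along the pixel's ray), 0 where there is no reading.
- viewer.camera_info(name): a dict with "fovy" (degrees; the focal length in pixels is half the picture's height over the tangent of half this angle, whatever the lens; pixels are square), "cx", "cy" (the principal point, pixels), "R" (3x3) and "t" (3): a world point X has camera coordinates R X + t. Camera axes: x right, y down, z forward; pixel columns grow to the right and rows downward; lengths in mm; the calibration is good to about 2 mm. A picture is of the moment at which its call begins. camera_info takes no time and is no camera call.
- workorder.sign_off(): hands the job in; it is judged then, once.
The state is a dict: "time": time; "q": joint angles; "joint_velocities": joint speeds; "effort": joint torques, N m; "tool_pos": TCP position; "tcp_rot": TCP orientation; "contact_force": force on the tool from outside, world axes, zero at the start; "torque": the same for the moment, N m; "width": finger opening in mm; "finger_force": force on a finger pad.
Only numpy, scipy, OpenCV 4.12 (cv2) and the standard library are available. Lean on these libraries where they do the work, as an engineer would, in place of code of your own. Each camera call takes 0.05 s, during which the arm holds its last target. There are 200 camera calls.

### The job

Make up the two gift trays from the stock on the counter: the honey jar (yellow lid), the mustard pot (white, with cork) and the tea carton go into the mint-green tray, and the jam jar (red lid) and the dark wooden pepper mill go into the brown wooden tray. Stand each one upright, flat on the bottom of a compartment of its own (any one in that tray), setting it down gently without dropping it. Leave the gherkin jar, the spool and the bell where they are.

Things in the scene. Friction and masses are not known exactly. Their poses are not given: they have to be found in the camera images.
- honey_center (a point): Honey jar: round, amber-gold with a YELLOW lid and paper label, 56 mm diameter, 74 mm tall, about 260 g. Point at its centre, 37 mm above its foot; z up.
- mustard_center (a point): Mustard pot: round white ceramic with a thin blue band and a CORK stopper, 54 mm diameter, 70 mm tall in all (straight sides up to 50 mm, shoulder to 58 mm, stopper 38 mm wide), about 220 g. Point at its centre, 35 mm above its foot; z up.
- tea_center (a point): Tea carton: rigid upright brown cardboard box with a GREEN band over its top and long sides, 60 mm along its x, 44 mm along its y, 72 mm tall, about 120 g. Point at its centre, 36 mm above its foot; z up.
- jam_center (a point): Jam jar: round, dark red with a RED lid and paper label, 52 mm diameter, 72 mm tall, about 240 g. Point at its centre, 36 mm above its foot; z up.
- mill_center (a point): Small pepper mill: round, DARK BROWN wood with a small steel knob on top, 76 mm tall; foot 48 mm diameter (up to 20 mm), waist 40 mm (20 to 52 mm), head 46 mm (52 to 66 mm), knob 18 mm; about 160 g. Point at its centre, 38 mm above its foot; z up.
- mint_tray: Shallow MINT-GREEN kit tray, 244 x 92 mm, 16 mm high, with three compartments in a row, centred at x = -80, 0 and +80 mm, y = 0. Fixed to the counter. Rim and dividers 16 mm high and 4 mm thick over a floor whose top is 4 mm above the counter; each compartment is 76 mm (along x) by 84 mm (along y). Origin: centre of the underside, on the counter; x runs along the row of compartments, z up.
- wood_tray: Shallow brown WOODEN kit tray, 164 x 92 mm, 16 mm high, with two compartments in a row, centred at x = -40 and +40 mm, y = 0. Fixed to the counter. Rim and dividers 16 mm high and 4 mm thick over a floor whose top is 4 mm above the counter; each compartment is 76 mm (along x) by 84 mm (along y). Origin: centre of the underside, on the counter; x runs along the row of compartments, z up.
- gherkins_center (a point): Not wanted, leave alone: gherkin jar, olive green with a BLACK lid, 54 mm diameter, 72 mm tall. Point at its centre, 36 mm up.
- spool_center (a point): Not wanted, leave alone: spool with white flanges and an orange core, lying flat, 60 mm diameter, 40 mm tall. Point at its centre, 20 mm up.
- bell_center (a point): Not wanted, leave alone: brass counter bell on a black foot, 60 mm diameter, 41 mm tall. Point half-way up, 20 mm above its foot.
Things that resemble listed ones, but are neither listed nor needed, are in the scene too. Leave any purple look-alike of the part that bears jam_center alone.

How it is judged:
By the outcome, as a careful person would: the job done as asked, in the order asked, and still so for the second after the job is handed in, with the robot touching nothing.
It also fails if it takes over 141 s, if anything falls off the work surface, if the arm or the gripper's body presses on something with over 40 N, if the wrist force passes 120 N, or if a joint passes its speed limit or range.

## Working session

There is one attempt and no reset: what is moved stays moved. The work goes in short steps, Python scripts to look and compute and a tool call to move; the robot and the scene stay as the last step left them, time stands still between calls to the robot, and variables do not carry over. Pictures are saved under pics/ and viewed, at most 14 in all, crops included, and the job is handed in when it is done.

Besides the shell and the picture viewer there is one more tool, called as name(argument=value, ...), one argument or row to a line, values as JSON. drive_tool: Moves the arm, as the interface text tells. Its arguments: {"type":"object","properties":{"moves":{"type":"array","items":{"type":"object","properties":{"x":{"type":"number"},"y":{"type":"number"},"z":{"type":"number"},"rx":{"type":"number"},"ry":{"type":"number"},"rz":{"type":"number"},"gripper":{"type":"number"}}}}},"required":["moves"]}

```bash
ls; mkdir -p pics
python3 - <<'E'
from rig import env, viewer
import cv2, numpy as np
for n in ("top","scene"):
    im,d=viewer.grab_frame(n); cv2.imwrite(f"pics/{n}0.png",im); np.save(f"{n}0.npy",d)
    print(n,viewer.camera_info(n))
o=env.get_obs(); print(o)
E
```

```text
pics
top {'fovy': 57.8940090158421, 'cx': 321.30431868442304, 'cy': 202.22387476796237, 'R': array([[-0.0058376 , -0.99968006, -0.02461083],
       [-0.99788067,  0.0074186 , -0.06464627],
       [ 0.06480817,  0.02418129, -0.99760471]]), 't': array([ 16.74060074, 501.40233073, 709.41759252])}
scene {'fovy': 43.515907793430266, 'cx': 326.87869528377115, 'cy': 190.7724739969852, 'R': array([[-0.30470396,  0.95244428, -0.00231989],
       [ 0.6667772 ,  0.2115734 , -0.71459419],
       [-0.68012033, -0.21928653, -0.69953539]]), 't': array([ 162.32303218, -314.9451296 , 1346.41223795])}
{'time': 0.1, 'q': array([-6.97522554e+01,  1.58758530e+01, -1.59021569e+00,  7.26527994e+01,
        3.03401717e-04,  8.40773290e+01]), 'joint_velocities': array([ 0.1281828 , -0.12026147,  0.22252944, -0.02694054,  0.0556116 ,
        0.06012464]), 'effort': array([ 4.12107593e-04, -4.46707964e+01,  2.96128517e+01,  8.44903174e-03,
       -1.09068144e-04, -2.19915606e-06]), 'tool_pos': array([ 275.4273136 , -560.29181431,  255.2484296 ]), 'tcp_rot': array([-1.79881798e+02, -1.25673084e-02,  2.61704024e+01]), 'contact_force': array([ 0.45742054, -0.33310487, -0.26911758]), 'torque': array([ 0.0074426 , -0.03239114,  0.01406675]), 'finger_force': 0.0, 'width': 85.35303775796145}
```

View pics/top0.png

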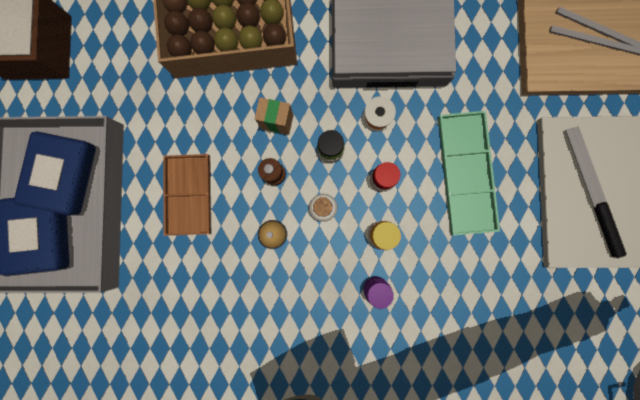

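View pics/scene0.png

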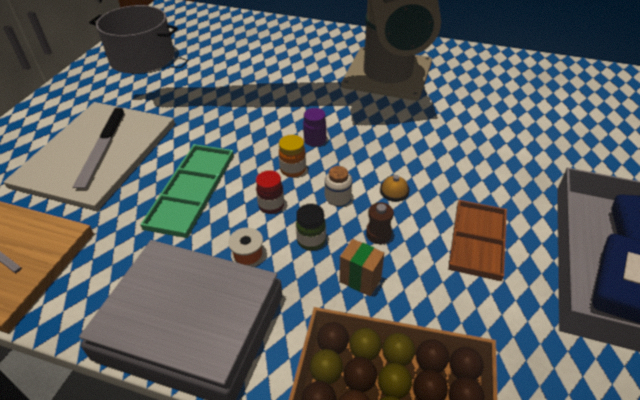

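The top view shows these candidates:
- Jam jar, red lid: (386,176). Its purple look-alike is at (378,293).
- Honey jar, yellow lid: (385,236). The brass bell at (272,235) could be mistaken for it.
- Mustard pot, cork: (322,207). The spool at (379,112) is also white.
- Pepper mill: (271,171). The gherkin jar at (330,145) is also dark.
- Tea carton: (274,116).

The mint tray is at (468,174) and the wooden tray at (187,195).

```bash
cat > h.py <<'E'
import numpy as np, cv2
from rig import env, viewer
def cam(n):
    c=viewer.camera_info(n); return 200/np.tan(np.radians(c["fovy"]/2)),c["cx"],c["cy"],np.array(c["R"]),np.array(c["t"])
def cloud(n,d):
    f,cx,cy,R,t=cam(n); v,u=np.mgrid[:400,:640]
    P=np.stack([(u-cx)/f*d,(v-cy)/f*d,d],-1)-t
    P=P@R; P[d==0]=np.nan; return P
def onplane(n,u,v,z):
    f,cx,cy,R,t=cam(n); r=R.T@np.array([(u-cx)/f,(v-cy)/f,1]); c=-R.T@t
    return c+r*(z-c[2])/r[2]
E
python3 - <<'E'
from h import *
im=cv2.imread("pics/top0.png"); cv2.imwrite("pics/crop0.png",cv2.resize(im[95:315,155:515],None,fx=2.2,fy=2.2,interpolation=cv2.INTER_CUBIC))
P=cloud("top",np.load("top0.npy")); S=cloud("scene",np.load("scene0.npy")).reshape(-1,3)
print("floor z",np.nanmedian(P[240:280,130:250,2]),np.nanmedian(P[130:160,400:430,2]))
for n,u,v,h in [("jam",386,176,72),("honey",385,236,74),("must",322,207,70),("mill",271,171,76),("tea",274,116,72),("gherk",330,145,72),("spool",379,112,40),("bell",272,235,41),("purple",378,293,72)]:
    w=P[v-25:v+26,u-25:u+26].reshape(-1,3); w=w[np.isfinite(w[:,2])]
    zt=np.percentile(w[:,2],99.5); c=np.nanmedian(w[w[:,2]>h-14],0)[:2]
    out=[n,zt.round(1)]
    for A in (P.reshape(-1,3),S):
        m=(np.hypot(A[:,0]-c[0],A[:,1]-c[1])<45)&(A[:,2]>h-14)
        q=A[m,:2].astype(np.float32)
        if len(q)>5:
            r=cv2.minAreaRect(q); out+=[len(q),q.mean(0).round(1),"rect",np.round(r[0],1),np.round(r[1],1),round(r[2],1)]
    print(*out)
E
```

```text
floor z -0.13910698703822644 -0.23275529688617166
jam 73.8 530 [ 548.2 -110. ] rect [ 548.6 -110.3] [46.3 46.3] 44.4 461 [ 554.3 -109.6] rect [ 550.6 -111.5] [47.5 47.6] 29.2
honey 75.7 640 [ 435.7 -106.5] rect [ 435.9 -106.7] [50.1 49.5] 89.3 433 [ 442.  -106.1] rect [ 437.7 -108.4] [52.3 50.1] 68.1
must 71.2 421 [489.2   9.6] rect [489.8   9.3] [42.9 45.5] 44.4 381 [496.5  10.3] rect [493.8   9.2] [44.3 44.6] 16.2
mill 76.3 440 [560.7 109.8] rect [560.9 110.6] [43.6 44.2] 44.5 404 [566. 110.] rect [563.6 109.2] [45.5 44.8] 88.6
tea 74.3 803 [669.5 103.7] rect [671.  104.5] [60.5 45.7] 76.9 1026 [675.8 104.8] rect [671.9 103.7] [61.  47.3] 76.7
gherk 73.8 564 [608.9  -5.9] rect [609.6  -5.8] [46.9 48.9] 90.0 586 [615.3  -5.4] rect [610.9  -7. ] [50.9 47.8] 18.5
spool 42.2 727 [ 677.8 -103.4] rect [ 678.3 -102.9] [58.9 59.3] 45.7 799 [ 681.3 -103.1] rect [ 678.2 -105.2] [61.5 57.9] 23.3
bell 40.2 276 [437.8 113.1] rect [438.2 113.5] [36.7 38.2] 18.5 205 [443.2 113.5] rect [442.7 112.8] [32.3 38. ] 1.5
purple 73.8 571 [328.  -93.8] rect [327.7 -94. ] [46. 47.] 1.4 322 [333.8 -93.7] rect [330.5 -95.3] [47.8 46.2] 16.7
```

View pics/crop0.png

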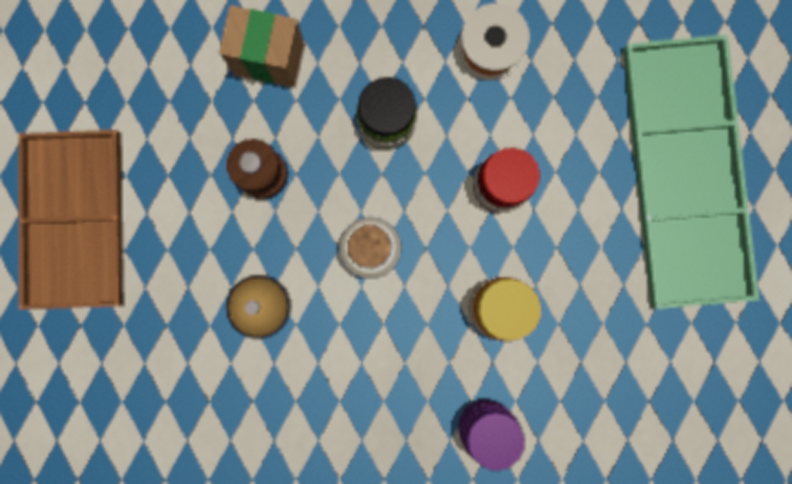

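Run:
```python
from h import *
P=cloud("top",np.load("top0.npy")); S=cloud("scene",np.load("scene0.npy"))
def crop(c): return [onplane("top",u/2.2+155,v/2.2+95,16)[:2] for u,v in c]
for n,c in [("mint",[(626,41),(726,36),(758,299),(654,307)]),("wood",[(20,133),(118,130),(123,305),(19,308)])]:
    c=np.array(crop(c),np.float32); r=cv2.minAreaRect(c); print(n,c.mean(0),r)
    for A in (P,S):
        A=A.reshape(-1,3); m=(np.abs(A[:,:2]-c.mean(0)).max(1)<150)&(np.abs(A[:,1]-c.mean(0)[1])<70)&(A[:,2]>9)&(A[:,2]<24)
        print(m.sum(),cv2.minAreaRect(A[m,:2].astype(np.float32)))
```

```text
mint [ 559.9993  -282.26102] ((560.8078002929688, -282.6558837890625), (245.00872802734375, 92.98584747314453), 4.326690196990967)
1189 ((559.6097412109375, -283.264404296875), (244.0399169921875, 93.88224029541016), 4.386801242828369)
1374 ((559.6063232421875, -284.2750244140625), (248.3875274658203, 95.82341766357422), 4.59444522857666)
wood [519.7648  286.49515] ((519.8525390625, 285.9576721191406), (162.30712890625, 96.15023803710938), 1.3309437036514282)
779 ((519.596435546875, 289.4193420410156), (164.15533447265625, 94.61503601074219), 1.875788927078247)
1040 ((519.775390625, 287.97174072265625), (168.0181884765625, 92.36812591552734), 1.6795861721038818)
```

drive_tool(
  moves=[
    {"x": 0.344,"y": -0.336,"z": 0.106,"rz": -80},
    {"x": 0.344,"y": -0.336,"z": 0.106,"rz": -80},
    {"x": 0.344,"y": -0.336,"z": 0.106,"rz": -80},
    {"x": 0.344,"y": -0.336,"z": 0.106,"rz": -80},
    {"x": 0.344,"y": -0.336,"z": 0.106,"rz": -80},
    {"x": 0.344,"y": -0.336,"z": 0.106,"rz": -80},
    {"x": 0.344,"y": -0.336,"z": 0.106,"rz": -80},
    {"x": 0.344,"y": -0.336,"z": 0.106,"rz": -80},
    {"x": 0.344,"y": -0.336,"z": 0.106,"rz": -80},
    {"x": 0.344,"y": -0.336,"z": 0.106,"rz": -80},
    {"x": 0.344,"y": -0.336,"z": 0.106,"rz": -80},
    {"x": 0.344,"y": -0.336,"z": 0.106,"rz": -80},
  ],
)

```text
$.moves[0]: bad value
```

drive_tool(
  moves=[
    {"rz": -73.8},
    {"rz": -73.8},
    {"rz": -73.8},
    {"rz": -73.8},
    {"rz": -73.8},
    {"rz": -73.8},
    {"rz": -73.8},
    {"rz": -73.8},
    {"rz": -73.8},
    {"rz": -73.8},
    {"rz": -73.8},
    {"rz": -73.8},
  ],
)

```text
$.moves[0]: bad value
```

drive_tool(
  moves=[
    {"x": 0,"y": 0,"z": 0,"rx": 0,"ry": 0,"rz": -10,"gripper": 0.085},
    {"x": 0,"y": 0,"z": 0,"rx": 0,"ry": 0,"rz": -10,"gripper": 0.085},
  ],
)

```text
time: 0.27
tool_pos: [275.5, -560.5, 255.5]
tcp_rot: [-179.9, -0.0, 36.4]
contact_force: [-0.2, 0.1, -0.5]
width: 84.9
finger_force: 0.0
```

drive_tool(
  moves=[
    {"x": 0.397,"y": -0.271,"z": 0.106,"rx": 0,"ry": 0,"rz": -80,"gripper": 0.085},
    {"x": 0.397,"y": -0.271,"z": 0.106,"rx": 0,"ry": 0,"rz": -80,"gripper": 0.085},
    {"x": 0.397,"y": -0.271,"z": 0.106,"rx": 0,"ry": 0,"rz": -80,"gripper": 0.085},
    {"x": 0.397,"y": -0.271,"z": 0.106,"rx": 0,"ry": 0,"rz": -80,"gripper": 0.085},
    {"x": 0.397,"y": -0.271,"z": 0.106,"rx": 0,"ry": 0,"rz": -80,"gripper": 0.085},
    {"x": 0.397,"y": -0.271,"z": 0.106,"rx": 0,"ry": 0,"rz": -80,"gripper": 0.085},
    {"x": 0.397,"y": -0.271,"z": 0.106,"rx": 0,"ry": 0,"rz": -80,"gripper": 0.085},
    {"x": 0.397,"y": -0.271,"z": 0.106,"rx": 0,"ry": 0,"rz": -80,"gripper": 0.085},
    {"x": 0.397,"y": -0.271,"z": 0.106,"rx": 0,"ry": 0,"rz": -80,"gripper": 0.085},
    {"x": 0.397,"y": -0.271,"z": 0.106,"rx": 0,"ry": 0,"rz": -80,"gripper": 0.085},
    {"x": 0.397,"y": -0.271,"z": 0.106,"rx": 0,"ry": 0,"rz": -80,"gripper": 0.085},
    {"x": 0.397,"y": -0.271,"z": 0.106,"rx": 0,"ry": 0,"rz": -80,"gripper": 0.085},
  ],
)

```text
time: 1.27
tool_pos: [435.8, -105.1, 149.4]
tcp_rot: [-180.0, -0.1, 116.5]
contact_force: [-0.4, -0.8, -0.3]
width: 85.1
finger_force: 0.0
```

drive_tool(
  moves=[
    {"x": 0,"y": 0,"z": 0,"rx": 0,"ry": 0,"rz": 0,"gripper": 0.085},
    {"x": 0,"y": 0,"z": 0,"rx": 0,"ry": 0,"rz": 0,"gripper": 0.085},
  ],
)

```text
time: 1.43
tool_pos: [435.6, -105.9, 149.4]
tcp_rot: [-179.9, -0.1, 116.4]
contact_force: [0.5, 0.4, -0.7]
width: 85.2
finger_force: 0.0
```

drive_tool(
  moves=[
    {"x": 0,"y": 0,"z": 0,"rx": 0,"ry": 0,"rz": -63.8,"gripper": 0.085},
    {"x": 0,"y": 0,"z": 0,"rx": 0,"ry": 0,"rz": -63.8,"gripper": 0.085},
    {"x": 0,"y": 0,"z": 0,"rx": 0,"ry": 0,"rz": -63.8,"gripper": 0.085},
    {"x": 0,"y": 0,"z": 0,"rx": 0,"ry": 0,"rz": -63.8,"gripper": 0.085},
    {"x": 0,"y": 0,"z": 0,"rx": 0,"ry": 0,"rz": -63.8,"gripper": 0.085},
    {"x": 0,"y": 0,"z": 0,"rx": 0,"ry": 0,"rz": -63.8,"gripper": 0.085},
    {"x": 0,"y": 0,"z": 0,"rx": 0,"ry": 0,"rz": -63.8,"gripper": 0.085},
    {"x": 0,"y": 0,"z": 0,"rx": 0,"ry": 0,"rz": -63.8,"gripper": 0.085},
    {"x": 0,"y": 0,"z": 0,"rx": 0,"ry": 0,"rz": -63.8,"gripper": 0.085},
    {"x": 0,"y": 0,"z": 0,"rx": 0,"ry": 0,"rz": -63.8,"gripper": 0.085},
    {"x": 0,"y": 0,"z": 0,"rx": 0,"ry": 0,"rz": -63.8,"gripper": 0.085},
    {"x": 0,"y": 0,"z": 0,"rx": 0,"ry": 0,"rz": -63.8,"gripper": 0.085},
  ],
)

```text
time: 2.43
tool_pos: [436.1, -108.6, 150.5]
tcp_rot: [-180.0, 0.0, 179.7]
contact_force: [0.2, 0.2, -0.2]
width: 85.0
finger_force: 0.0
```

Run:
```python
from h import *
im,d=viewer.grab_frame("scene"); cv2.imwrite("pics/s1.png",cv2.resize(im[60:260,180:460],None,fx=2.8,fy=2.8,interpolation=cv2.INTER_CUBIC))
o=env.get_obs(); print(o["q"],o["tool_pos"],o["tcp_rot"])
```

```text
[-2.22110228e+01  2.92464878e+00 -3.05610251e+01  5.65035767e+01
 -8.30679877e-03 -2.20074698e+01] [ 436.13160162 -108.45194788  150.41577832] [-1.79988270e+02  6.85343112e-03  1.79796447e+02]
```

View pics/s1.png

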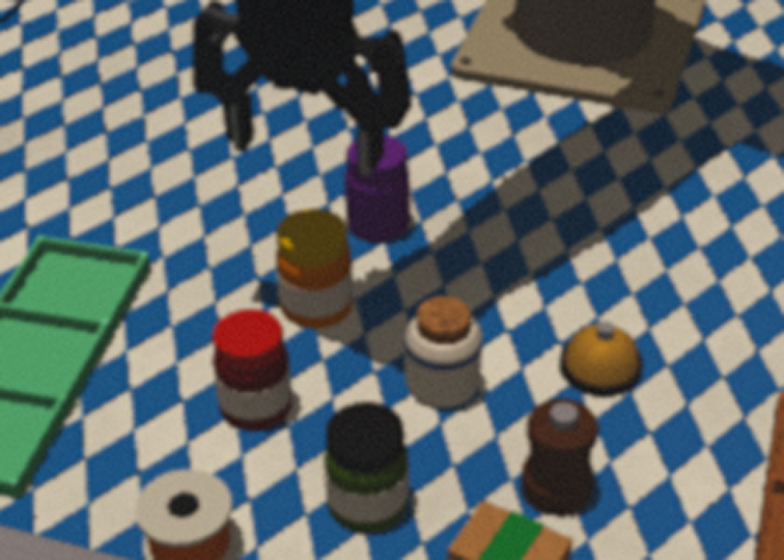

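The close crop confirms the choice. The yellow lid is at (313,240), under the open fingers, with jam (248,335), mustard (443,330) and the purple jar (377,160) clear of it. I'm descending on the honey jar.

drive_tool(
  moves=[
    {"x": 0,"y": 0,"z": 0.035,"rx": 0,"ry": 0,"rz": 0,"gripper": 0.085},
    {"x": 0,"y": 0,"z": 0.065,"rx": 0,"ry": 0,"rz": 0,"gripper": 0.085},
    {"x": 0,"y": 0,"z": 0.09,"rx": 0,"ry": 0,"rz": 0,"gripper": 0.085},
    {"x": 0,"y": 0,"z": 0.102,"rx": 0,"ry": 0,"rz": 0,"gripper": 0.085},
    {"x": 0,"y": 0,"z": 0.106,"rx": 0,"ry": 0,"rz": 0,"gripper": 0.085},
    {"x": 0,"y": 0,"z": 0.106,"rx": 0,"ry": 0,"rz": 0,"gripper": 0.085},
    {"x": 0,"y": 0,"z": 0.106,"rx": 0,"ry": 0,"rz": 0,"gripper": 0.03},
    {"x": 0,"y": 0,"z": 0.106,"rx": 0,"ry": 0,"rz": 0,"gripper": 0.03},
    {"x": 0,"y": 0,"z": 0.106,"rx": 0,"ry": 0,"rz": 0,"gripper": 0.03},
    {"x": 0,"y": 0,"z": 0.106,"rx": 0,"ry": 0,"rz": 0,"gripper": 0.03},
    {"x": 0,"y": 0,"z": 0.106,"rx": 0,"ry": 0,"rz": 0,"gripper": 0.03},
    {"x": 0,"y": 0,"z": 0.106,"rx": 0,"ry": 0,"rz": 0,"gripper": 0.03},
  ],
)

```text
time: 3.48
tool_pos: [437.7, -108.4, 46.1]
tcp_rot: [-179.9, 0.2, 180.0]
contact_force: [-1.1, 0.3, 6.1]
width: 54.1
finger_force: 63.1
```

drive_tool(
  moves=[
    {"x": 0,"y": 0,"z": -0.015,"rx": 0,"ry": 0,"rz": 0,"gripper": 0.03},
    {"x": 0,"y": 0,"z": -0.04,"rx": 0,"ry": 0,"rz": 0,"gripper": 0.03},
    {"x": -0.003,"y": -0.01,"z": -0.06,"rx": 0,"ry": 0,"rz": 0,"gripper": 0.03},
    {"x": -0.008,"y": -0.033,"z": -0.065,"rx": 0,"ry": 0,"rz": 0,"gripper": 0.03},
    {"x": -0.015,"y": -0.062,"z": -0.065,"rx": 0,"ry": 0,"rz": 0,"gripper": 0.03},
    {"x": -0.022,"y": -0.092,"z": -0.065,"rx": 0,"ry": 0,"rz": 0,"gripper": 0.03},
    {"x": -0.029,"y": -0.121,"z": -0.065,"rx": 0,"ry": 0,"rz": 0,"gripper": 0.03},
    {"x": -0.036,"y": -0.15,"z": -0.065,"rx": 0,"ry": 0,"rz": 0,"gripper": 0.03},
    {"x": -0.041,"y": -0.17,"z": -0.06,"rx": 0,"ry": 0,"rz": 0,"gripper": 0.03},
    {"x": -0.044,"y": -0.181,"z": -0.045,"rx": 0,"ry": 0,"rz": 0,"gripper": 0.03},
    {"x": -0.044,"y": -0.181,"z": -0.03,"rx": 0,"ry": 0,"rz": 0,"gripper": 0.03},
    {"x": -0.044,"y": -0.181,"z": -0.03,"rx": 0,"ry": 0,"rz": 0,"gripper": 0.03},
  ],
)

```text
time: 4.48
tool_pos: [478.5, -288.5, 72.1]
tcp_rot: [179.8, -0.2, 179.9]
contact_force: [-1.7, 0.5, -3.2]
width: 54.5
finger_force: 64.2
```

Run:
```python
from h import *
im,d=viewer.grab_frame("scene"); cv2.imwrite("pics/s2.png",cv2.resize(im[60:260,120:400],None,fx=2.8,fy=2.8,interpolation=cv2.INTER_CUBIC))
o=env.get_obs(); print(o["tool_pos"],o["contact_force"],o["width"])
```

```text
[ 478.5483956  -288.02933195   73.0214104 ] [-1.32869596  0.60824582 -2.35037058] 54.55873655037298
```

View pics/s2.png

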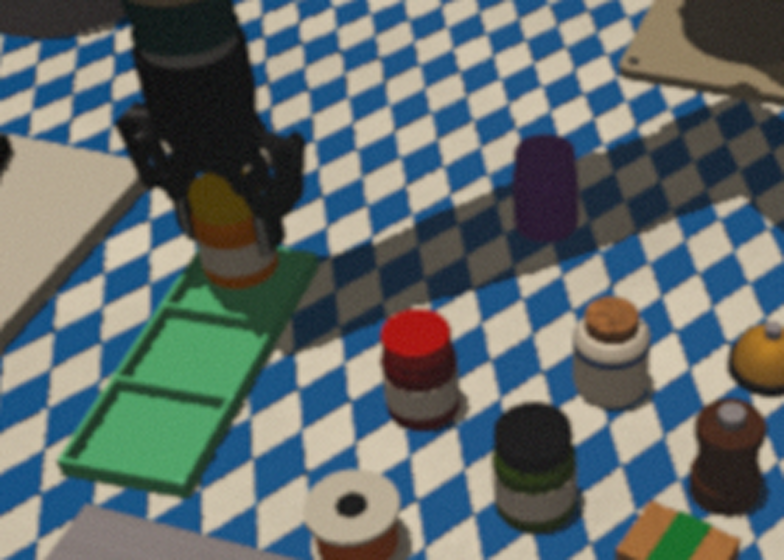

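The jar hangs upright over the near mint compartment, with its foot at crop (240,280). Lowering it now.

drive_tool(
  moves=[
    {"x": 0,"y": 0,"z": 0.012,"rx": 0,"ry": 0,"rz": 0,"gripper": 0.03},
    {"x": 0,"y": 0,"z": 0.02,"rx": 0,"ry": 0,"rz": 0,"gripper": 0.03},
    {"x": 0,"y": 0,"z": 0.023,"rx": 0,"ry": 0,"rz": 0,"gripper": 0.03},
    {"x": 0,"y": 0,"z": 0.025,"rx": 0,"ry": 0,"rz": 0,"gripper": 0.03},
    {"x": 0,"y": 0,"z": 0.026,"rx": 0,"ry": 0,"rz": 0,"gripper": 0.03},
    {"x": 0,"y": 0,"z": 0.026,"rx": 0,"ry": 0,"rz": 0,"gripper": 0.03},
  ],
)

```text
time: 5.03
tool_pos: [479.4, -287.9, 50.2]
tcp_rot: [179.9, -0.1, -180.0]
contact_force: [-5.1, 3.7, 12.6]
width: 54.5
finger_force: 65.5
```

drive_tool(
  moves=[
    {"x": 0,"y": 0,"z": 0,"rx": 0,"ry": 0,"rz": 0,"gripper": 0.065},
    {"x": 0,"y": 0,"z": 0,"rx": 0,"ry": 0,"rz": 0,"gripper": 0.085},
    {"x": 0,"y": 0,"z": 0,"rx": 0,"ry": 0,"rz": 0,"gripper": 0.085},
    {"x": 0,"y": 0,"z": 0,"rx": 0,"ry": 0,"rz": 0,"gripper": 0.085},
    {"x": 0,"y": 0,"z": -0.015,"rx": 0,"ry": 0,"rz": 0,"gripper": 0.085},
    {"x": 0,"y": 0,"z": -0.05,"rx": 0,"ry": 0,"rz": 0,"gripper": 0.085},
    {"x": 0,"y": 0,"z": -0.09,"rx": 0,"ry": 0,"rz": 0,"gripper": 0.085},
    {"x": 0,"y": 0,"z": -0.1,"rx": 0,"ry": 0,"rz": 0,"gripper": 0.085},
  ],
)

```text
time: 5.7
tool_pos: [483.2, -291.1, 154.1]
tcp_rot: [-179.7, 0.4, 180.0]
contact_force: [1.2, -1.6, 0.6]
width: 84.9
finger_force: 0.0
```

drive_tool(
  moves=[
    {"x": -0.011,"y": 0.298,"z": 0,"rx": 0,"ry": 0,"rz": 0,"gripper": 0.085},
    {"x": -0.011,"y": 0.298,"z": 0,"rx": 0,"ry": 0,"rz": 0,"gripper": 0.085},
    {"x": -0.011,"y": 0.298,"z": 0,"rx": 0,"ry": 0,"rz": 0,"gripper": 0.085},
    {"x": -0.011,"y": 0.298,"z": 0,"rx": 0,"ry": 0,"rz": 0,"gripper": 0.085},
    {"x": -0.011,"y": 0.298,"z": 0,"rx": 0,"ry": 0,"rz": 0,"gripper": 0.085},
    {"x": -0.011,"y": 0.298,"z": 0,"rx": 0,"ry": 0,"rz": 0,"gripper": 0.085},
    {"x": -0.011,"y": 0.298,"z": 0,"rx": 0,"ry": 0,"rz": 0,"gripper": 0.085},
    {"x": -0.011,"y": 0.298,"z": 0,"rx": 0,"ry": 0,"rz": 0,"gripper": 0.085},
    {"x": -0.011,"y": 0.298,"z": 0,"rx": 0,"ry": 0,"rz": 0,"gripper": 0.085},
    {"x": -0.011,"y": 0.298,"z": 0,"rx": 0,"ry": 0,"rz": 0,"gripper": 0.085},
    {"x": -0.011,"y": 0.298,"z": 0,"rx": 0,"ry": 0,"rz": 0,"gripper": 0.085},
  ],
)

```text
time: 6.62
tool_pos: [491.5, 8.0, 148.2]
tcp_rot: [-180.0, 0.0, 179.9]
contact_force: [0.7, -0.3, 0.2]
width: 84.7
finger_force: 0.0
```

drive_tool(
  moves=[
    {"x": 0,"y": 0,"z": 0.035,"rx": 0,"ry": 0,"rz": 0,"gripper": 0.085},
    {"x": 0,"y": 0,"z": 0.065,"rx": 0,"ry": 0,"rz": 0,"gripper": 0.085},
    {"x": 0,"y": 0,"z": 0.09,"rx": 0,"ry": 0,"rz": 0,"gripper": 0.085},
    {"x": 0,"y": 0,"z": 0.102,"rx": 0,"ry": 0,"rz": 0,"gripper": 0.085},
    {"x": 0,"y": 0,"z": 0.106,"rx": 0,"ry": 0,"rz": 0,"gripper": 0.085},
    {"x": 0,"y": 0,"z": 0.106,"rx": 0,"ry": 0,"rz": 0,"gripper": 0.085},
    {"x": 0,"y": 0,"z": 0.106,"rx": 0,"ry": 0,"rz": 0,"gripper": 0.03},
    {"x": 0,"y": 0,"z": 0.106,"rx": 0,"ry": 0,"rz": 0,"gripper": 0.03},
    {"x": 0,"y": 0,"z": 0.106,"rx": 0,"ry": 0,"rz": 0,"gripper": 0.03},
    {"x": 0,"y": 0,"z": 0.106,"rx": 0,"ry": 0,"rz": 0,"gripper": 0.03},
    {"x": 0,"y": 0,"z": 0.106,"rx": 0,"ry": 0,"rz": 0,"gripper": 0.03},
    {"x": 0,"y": 0,"z": 0.106,"rx": 0,"ry": 0,"rz": 0,"gripper": 0.03},
  ],
)

```text
time: 7.62
tool_pos: [493.1, 8.8, 44.0]
tcp_rot: [-179.9, 0.2, 180.0]
contact_force: [0.1, -0.2, 5.7]
width: 52.2
finger_force: 63.8
```

drive_tool(
  moves=[
    {"x": 0,"y": 0,"z": -0.015,"rx": 0,"ry": 0,"rz": 0,"gripper": 0.03},
    {"x": 0,"y": 0,"z": -0.045,"rx": 0,"ry": 0,"rz": 0,"gripper": 0.03},
    {"x": 0,"y": 0,"z": -0.08,"rx": 0,"ry": 0,"rz": 0,"gripper": 0.03},
    {"x": -0.003,"y": -0.012,"z": -0.105,"rx": 0,"ry": 0,"rz": 0,"gripper": 0.03},
    {"x": -0.01,"y": -0.042,"z": -0.11,"rx": 0,"ry": 0,"rz": 0,"gripper": 0.03},
    {"x": -0.019,"y": -0.08,"z": -0.11,"rx": 0,"ry": 0,"rz": 0,"gripper": 0.03},
    {"x": -0.028,"y": -0.12,"z": -0.11,"rx": 0,"ry": 0,"rz": 0,"gripper": 0.03},
    {"x": -0.038,"y": -0.16,"z": -0.11,"rx": 0,"ry": 0,"rz": 0,"gripper": 0.03},
    {"x": -0.047,"y": -0.2,"z": -0.11,"rx": 0,"ry": 0,"rz": 0,"gripper": 0.03},
    {"x": -0.057,"y": -0.24,"z": -0.11,"rx": 0,"ry": 0,"rz": 0,"gripper": 0.03},
    {"x": -0.065,"y": -0.275,"z": -0.11,"rx": 0,"ry": 0,"rz": 0,"gripper": 0.03},
    {"x": -0.069,"y": -0.292,"z": -0.105,"rx": 0,"ry": 0,"rz": 0,"gripper": 0.03},
  ],
)

```text
time: 8.62
tool_pos: [561.6, -287.8, 148.2]
tcp_rot: [-179.8, 0.2, 179.8]
contact_force: [0.9, -0.6, -2.3]
width: 52.2
finger_force: 63.5
```

drive_tool(
  moves=[
    {"x": 0,"y": 0,"z": 0.02,"rx": 0,"ry": 0,"rz": 0,"gripper": 0.03},
    {"x": 0,"y": 0,"z": 0.05,"rx": 0,"ry": 0,"rz": 0,"gripper": 0.03},
    {"x": 0,"y": 0,"z": 0.075,"rx": 0,"ry": 0,"rz": 0,"gripper": 0.03},
    {"x": 0,"y": 0,"z": 0.088,"rx": 0,"ry": 0,"rz": 0,"gripper": 0.03},
    {"x": 0,"y": 0,"z": 0.095,"rx": 0,"ry": 0,"rz": 0,"gripper": 0.03},
    {"x": 0,"y": 0,"z": 0.098,"rx": 0,"ry": 0,"rz": 0,"gripper": 0.03},
    {"x": 0,"y": 0,"z": 0.1,"rx": 0,"ry": 0,"rz": 0,"gripper": 0.03},
    {"x": 0,"y": 0,"z": 0.101,"rx": 0,"ry": 0,"rz": 0,"gripper": 0.03},
    {"x": 0,"y": 0,"z": 0.101,"rx": 0,"ry": 0,"rz": 0,"gripper": 0.03},
  ],
)

```text
time: 9.37
tool_pos: [561.3, -283.3, 48.1]
tcp_rot: [-179.9, 0.1, 180.0]
contact_force: [-1.4, -0.1, 1.8]
width: 52.2
finger_force: 63.8
```

drive_tool(
  moves=[
    {"x": 0,"y": 0,"z": 0,"rx": 0,"ry": 0,"rz": 0,"gripper": 0.065},
    {"x": 0,"y": 0,"z": 0,"rx": 0,"ry": 0,"rz": 0,"gripper": 0.085},
    {"x": 0,"y": 0,"z": 0,"rx": 0,"ry": 0,"rz": 0,"gripper": 0.085},
    {"x": 0,"y": 0,"z": 0,"rx": 0,"ry": 0,"rz": 0,"gripper": 0.085},
    {"x": 0,"y": 0,"z": -0.015,"rx": 0,"ry": 0,"rz": 0,"gripper": 0.085},
    {"x": 0,"y": 0,"z": -0.05,"rx": 0,"ry": 0,"rz": 0,"gripper": 0.085},
    {"x": 0,"y": 0,"z": -0.09,"rx": 0,"ry": 0,"rz": 0,"gripper": 0.085},
    {"x": 0,"y": 0,"z": -0.104,"rx": 0,"ry": 0,"rz": 0,"gripper": 0.085},
  ],
)

```text
time: 10.03
tool_pos: [562.8, -284.7, 156.1]
tcp_rot: [-179.7, 0.4, 180.0]
contact_force: [1.6, -0.5, 1.1]
width: 85.2
finger_force: 0.0
```

drive_tool(
  moves=[
    {"x": -0.111,"y": 0.387,"z": 0,"rx": 0,"ry": 0,"rz": 13,"gripper": 0.085},
    {"x": -0.111,"y": 0.387,"z": 0,"rx": 0,"ry": 0,"rz": 13,"gripper": 0.085},
    {"x": -0.111,"y": 0.387,"z": 0,"rx": 0,"ry": 0,"rz": 13,"gripper": 0.085},
    {"x": -0.111,"y": 0.387,"z": 0,"rx": 0,"ry": 0,"rz": 13,"gripper": 0.085},
    {"x": -0.111,"y": 0.387,"z": 0,"rx": 0,"ry": 0,"rz": 13,"gripper": 0.085},
    {"x": -0.111,"y": 0.387,"z": 0,"rx": 0,"ry": 0,"rz": 13,"gripper": 0.085},
    {"x": -0.111,"y": 0.387,"z": 0,"rx": 0,"ry": 0,"rz": 13,"gripper": 0.085},
    {"x": -0.111,"y": 0.387,"z": 0,"rx": 0,"ry": 0,"rz": 13,"gripper": 0.085},
    {"x": -0.111,"y": 0.387,"z": 0,"rx": 0,"ry": 0,"rz": 13,"gripper": 0.085},
    {"x": -0.111,"y": 0.387,"z": 0,"rx": 0,"ry": 0,"rz": 13,"gripper": 0.085},
    {"x": -0.111,"y": 0.387,"z": 0,"rx": 0,"ry": 0,"rz": 13,"gripper": 0.085},
    {"x": -0.111,"y": 0.387,"z": 0,"rx": 0,"ry": 0,"rz": 13,"gripper": 0.085},
  ],
)

```text
time: 11.03
tool_pos: [671.6, 105.8, 150.2]
tcp_rot: [-180.0, 0.0, 167.1]
contact_force: [0.0, 0.3, 0.2]
width: 84.9
finger_force: 0.0
```

Run:
```python
from h import *
im,d=viewer.grab_frame("scene"); cv2.imwrite("pics/s3.png",cv2.resize(im[100:320,130:450],None,fx=2.5,fy=2.5,interpolation=cv2.INTER_CUBIC))
o=env.get_obs(); print(o["tool_pos"],o["tcp_rot"])
```

```text
[671.18628699 104.39057797 150.12798506] [-1.79959831e+02 -8.41998475e-03  1.67042240e+02]
```

View pics/s3.png

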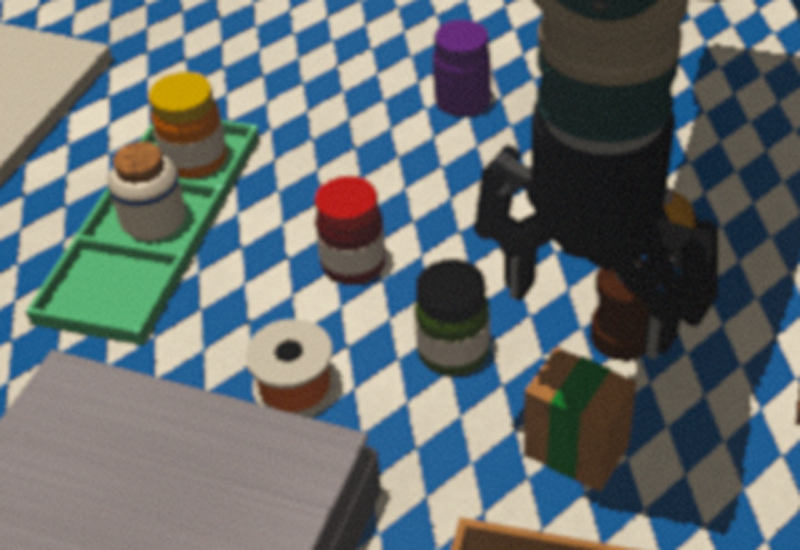

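Honey (187,125) and mustard (148,195) stand upright in their own compartments. The gripper is lined up over the tea carton at (580,415).

drive_tool(
  moves=[
    {"x": 0,"y": 0,"z": 0.035,"rx": 0,"ry": 0,"rz": 0,"gripper": 0.085},
    {"x": 0,"y": 0,"z": 0.065,"rx": 0,"ry": 0,"rz": 0,"gripper": 0.085},
    {"x": 0,"y": 0,"z": 0.09,"rx": 0,"ry": 0,"rz": 0,"gripper": 0.085},
    {"x": 0,"y": 0,"z": 0.102,"rx": 0,"ry": 0,"rz": 0,"gripper": 0.085},
    {"x": 0,"y": 0,"z": 0.106,"rx": 0,"ry": 0,"rz": 0,"gripper": 0.085},
    {"x": 0,"y": 0,"z": 0.106,"rx": 0,"ry": 0,"rz": 0,"gripper": 0.085},
    {"x": 0,"y": 0,"z": 0.106,"rx": 0,"ry": 0,"rz": 0,"gripper": 0.035},
    {"x": 0,"y": 0,"z": 0.106,"rx": 0,"ry": 0,"rz": 0,"gripper": 0.035},
    {"x": 0,"y": 0,"z": 0.106,"rx": 0,"ry": 0,"rz": 0,"gripper": 0.035},
    {"x": 0,"y": 0,"z": 0.106,"rx": 0,"ry": 0,"rz": 0,"gripper": 0.035},
    {"x": 0,"y": 0,"z": 0.106,"rx": 0,"ry": 0,"rz": 0,"gripper": 0.035},
  ],
)

```text
time: 12.0
tool_pos: [673.5, 104.1, 46.8]
tcp_rot: [179.9, 0.3, 167.0]
contact_force: [0.6, -1.0, 6.5]
width: 59.1
finger_force: 65.5
```

drive_tool(
  moves=[
    {"x": 0,"y": 0,"z": -0.015,"rx": 0,"ry": 0,"rz": 0,"gripper": 0.035},
    {"x": 0,"y": 0,"z": -0.045,"rx": 0,"ry": 0,"rz": 0,"gripper": 0.035},
    {"x": 0,"y": 0,"z": -0.08,"rx": 0,"ry": 0,"rz": 0,"gripper": 0.035},
    {"x": -0.002,"y": -0.012,"z": -0.105,"rx": 0,"ry": 0,"rz": 0,"gripper": 0.035},
    {"x": -0.006,"y": -0.04,"z": -0.11,"rx": 0,"ry": 0,"rz": -2,"gripper": 0.035},
    {"x": -0.012,"y": -0.08,"z": -0.11,"rx": 0,"ry": 0,"rz": -4,"gripper": 0.035},
    {"x": -0.017,"y": -0.12,"z": -0.11,"rx": 0,"ry": 0,"rz": -6,"gripper": 0.035},
    {"x": -0.023,"y": -0.16,"z": -0.11,"rx": 0,"ry": 0,"rz": -8,"gripper": 0.035},
    {"x": -0.029,"y": -0.2,"z": -0.11,"rx": 0,"ry": 0,"rz": -10,"gripper": 0.035},
    {"x": -0.035,"y": -0.24,"z": -0.11,"rx": 0,"ry": 0,"rz": -12,"gripper": 0.035},
    {"x": -0.041,"y": -0.28,"z": -0.11,"rx": 0,"ry": 0,"rz": -14,"gripper": 0.035},
    {"x": -0.046,"y": -0.314,"z": -0.11,"rx": 0,"ry": 0,"rz": -16,"gripper": 0.035},
  ],
)

```text
time: 13.0
tool_pos: [644.5, -214.7, 154.3]
tcp_rot: [-180.0, -0.0, -177.0]
contact_force: [1.6, 0.7, -1.3]
width: 59.4
finger_force: 64.6
```

drive_tool(
  moves=[
    {"x": 0.005,"y": -0.03,"z": 0,"rx": 0,"ry": 0,"rz": -0.7,"gripper": 0.035},
    {"x": 0.008,"y": -0.054,"z": 0,"rx": 0,"ry": 0,"rz": -1.4,"gripper": 0.035},
    {"x": 0.009,"y": -0.0645,"z": 0.01,"rx": 0,"ry": 0,"rz": -1.4,"gripper": 0.035},
    {"x": 0.009,"y": -0.0645,"z": 0.035,"rx": 0,"ry": 0,"rz": -1.4,"gripper": 0.035},
    {"x": 0.009,"y": -0.0645,"z": 0.06,"rx": 0,"ry": 0,"rz": -1.4,"gripper": 0.035},
    {"x": 0.009,"y": -0.0645,"z": 0.082,"rx": 0,"ry": 0,"rz": -1.4,"gripper": 0.035},
    {"x": 0.009,"y": -0.0645,"z": 0.094,"rx": 0,"ry": 0,"rz": -1.4,"gripper": 0.035},
    {"x": 0.009,"y": -0.0645,"z": 0.1,"rx": 0,"ry": 0,"rz": -1.4,"gripper": 0.035},
    {"x": 0.009,"y": -0.0645,"z": 0.103,"rx": 0,"ry": 0,"rz": -1.4,"gripper": 0.035},
    {"x": 0.009,"y": -0.0645,"z": 0.105,"rx": 0,"ry": 0,"rz": -1.4,"gripper": 0.035},
    {"x": 0.009,"y": -0.0645,"z": 0.106,"rx": 0,"ry": 0,"rz": -1.4,"gripper": 0.035},
    {"x": 0.009,"y": -0.0645,"z": 0.106,"rx": 0,"ry": 0,"rz": -1.4,"gripper": 0.035},
  ],
)

```text
time: 14.0
tool_pos: [640.9, -276.9, 50.9]
tcp_rot: [-180.0, 0.1, -175.6]
contact_force: [-2.0, 0.8, 4.5]
width: 59.6
finger_force: 65.4
```

drive_tool(
  moves=[
    {"x": 0,"y": 0,"z": 0,"rx": 0,"ry": 0,"rz": 0,"gripper": 0.07},
    {"x": 0,"y": 0,"z": 0,"rx": 0,"ry": 0,"rz": 0,"gripper": 0.085},
    {"x": 0,"y": 0,"z": 0,"rx": 0,"ry": 0,"rz": 0,"gripper": 0.085},
    {"x": 0,"y": 0,"z": 0,"rx": 0,"ry": 0,"rz": 0,"gripper": 0.085},
    {"x": 0,"y": 0,"z": -0.015,"rx": 0,"ry": 0,"rz": 0,"gripper": 0.085},
    {"x": 0,"y": 0,"z": -0.05,"rx": 0,"ry": 0,"rz": 0,"gripper": 0.085},
    {"x": 0,"y": 0,"z": -0.09,"rx": 0,"ry": 0,"rz": 0,"gripper": 0.085},
    {"x": 0,"y": 0,"z": -0.102,"rx": 0,"ry": 0,"rz": 0,"gripper": 0.085},
  ],
)

```text
time: 14.67
tool_pos: [642.8, -278.8, 156.7]
tcp_rot: [-179.7, 0.4, -175.6]
contact_force: [1.3, -1.6, 1.3]
width: 84.8
finger_force: 0.0
```

drive_tool(
  moves=[
    {"x": 0.077,"y": 0.173,"z": 0,"rx": 0,"ry": 0,"rz": 4.4,"gripper": 0.085},
    {"x": 0.077,"y": 0.173,"z": 0,"rx": 0,"ry": 0,"rz": 4.4,"gripper": 0.085},
    {"x": 0.077,"y": 0.173,"z": 0,"rx": 0,"ry": 0,"rz": 4.4,"gripper": 0.085},
    {"x": 0.077,"y": 0.173,"z": 0,"rx": 0,"ry": 0,"rz": 4.4,"gripper": 0.085},
    {"x": 0.077,"y": 0.173,"z": 0,"rx": 0,"ry": 0,"rz": 4.4,"gripper": 0.085},
    {"x": 0.077,"y": 0.173,"z": 0,"rx": 0,"ry": 0,"rz": 4.4,"gripper": 0.085},
    {"x": 0.077,"y": 0.173,"z": 0,"rx": 0,"ry": 0,"rz": 4.4,"gripper": 0.085},
  ],
)

```text
time: 15.25
tool_pos: [549.3, -109.5, 150.4]
tcp_rot: [-180.0, 0.0, -179.9]
contact_force: [0.0, -0.5, 0.2]
width: 85.3
finger_force: 0.0
```

drive_tool(
  moves=[
    {"x": 0,"y": 0,"z": 0,"rx": 0,"ry": 0,"rz": 0,"gripper": 0.085},
    {"x": 0,"y": 0,"z": 0,"rx": 0,"ry": 0,"rz": 0,"gripper": 0.085},
  ],
)

```text
time: 15.42
tool_pos: [550.9, -111.6, 150.6]
tcp_rot: [-180.0, 0.1, 179.9]
contact_force: [-0.3, 0.1, -0.1]
width: 84.8
finger_force: 0.0
```

drive_tool(
  moves=[
    {"x": 0,"y": 0,"z": 0.035,"rx": 0,"ry": 0,"rz": 0,"gripper": 0.085},
    {"x": 0,"y": 0,"z": 0.065,"rx": 0,"ry": 0,"rz": 0,"gripper": 0.085},
    {"x": 0,"y": 0,"z": 0.09,"rx": 0,"ry": 0,"rz": 0,"gripper": 0.085},
    {"x": 0,"y": 0,"z": 0.102,"rx": 0,"ry": 0,"rz": 0,"gripper": 0.085},
    {"x": 0,"y": 0,"z": 0.106,"rx": 0,"ry": 0,"rz": 0,"gripper": 0.085},
    {"x": 0,"y": 0,"z": 0.106,"rx": 0,"ry": 0,"rz": 0,"gripper": 0.085},
    {"x": 0,"y": 0,"z": 0.106,"rx": 0,"ry": 0,"rz": 0,"gripper": 0.03},
    {"x": 0,"y": 0,"z": 0.106,"rx": 0,"ry": 0,"rz": 0,"gripper": 0.03},
    {"x": 0,"y": 0,"z": 0.106,"rx": 0,"ry": 0,"rz": 0,"gripper": 0.03},
    {"x": 0,"y": 0,"z": 0.106,"rx": 0,"ry": 0,"rz": 0,"gripper": 0.03},
    {"x": 0,"y": 0,"z": 0.106,"rx": 0,"ry": 0,"rz": 0,"gripper": 0.03},
    {"x": 0,"y": 0,"z": 0.106,"rx": 0,"ry": 0,"rz": 0,"gripper": 0.03},
  ],
)

```text
time: 16.42
tool_pos: [551.6, -111.3, 46.5]
tcp_rot: [-179.9, 0.2, 180.0]
contact_force: [-0.1, -0.1, 6.6]
width: 50.3
finger_force: 62.9
```

drive_tool(
  moves=[
    {"x": 0,"y": 0,"z": -0.015,"rx": 0,"ry": 0,"rz": 0,"gripper": 0.03},
    {"x": 0,"y": 0,"z": -0.045,"rx": 0,"ry": 0,"rz": 0,"gripper": 0.03},
    {"x": 0,"y": 0,"z": -0.08,"rx": 0,"ry": 0,"rz": 0,"gripper": 0.03},
    {"x": 0.002,"y": 0.012,"z": -0.105,"rx": 0,"ry": 0,"rz": 0,"gripper": 0.03},
    {"x": 0.007,"y": 0.04,"z": -0.11,"rx": 0,"ry": 0,"rz": 0,"gripper": 0.03},
    {"x": 0.014,"y": 0.08,"z": -0.11,"rx": 0,"ry": 0,"rz": 0,"gripper": 0.03},
    {"x": 0.021,"y": 0.12,"z": -0.11,"rx": 0,"ry": 0,"rz": 0,"gripper": 0.03},
    {"x": 0.028,"y": 0.16,"z": -0.11,"rx": 0,"ry": 0,"rz": 0,"gripper": 0.03},
    {"x": 0.035,"y": 0.2,"z": -0.11,"rx": 0,"ry": 0,"rz": 0,"gripper": 0.03},
    {"x": 0.042,"y": 0.24,"z": -0.11,"rx": 0,"ry": 0,"rz": 0,"gripper": 0.03},
    {"x": 0.049,"y": 0.28,"z": -0.11,"rx": 0,"ry": 0,"rz": 0,"gripper": 0.03},
    {"x": 0.056,"y": 0.32,"z": -0.11,"rx": 0,"ry": 0,"rz": 0,"gripper": 0.03},
  ],
)

```text
time: 17.42
tool_pos: [492.5, 211.3, 154.3]
tcp_rot: [-180.0, -0.0, 180.0]
contact_force: [1.4, -0.9, -3.0]
width: 50.4
finger_force: 63.3
```

drive_tool(
  moves=[
    {"x": 0.006,"y": 0.035,"z": 0,"rx": 0,"ry": 0,"rz": 0,"gripper": 0.03},
    {"x": 0.011,"y": 0.062,"z": 0,"rx": 0,"ry": 0,"rz": 0,"gripper": 0.03},
    {"x": 0.014,"y": 0.077,"z": 0.01,"rx": 0,"ry": 0,"rz": 0,"gripper": 0.03},
    {"x": 0.014,"y": 0.077,"z": 0.035,"rx": 0,"ry": 0,"rz": 0,"gripper": 0.03},
    {"x": 0.014,"y": 0.077,"z": 0.06,"rx": 0,"ry": 0,"rz": 0,"gripper": 0.03},
    {"x": 0.014,"y": 0.077,"z": 0.082,"rx": 0,"ry": 0,"rz": 0,"gripper": 0.03},
    {"x": 0.014,"y": 0.077,"z": 0.094,"rx": 0,"ry": 0,"rz": 0,"gripper": 0.03},
    {"x": 0.014,"y": 0.077,"z": 0.1,"rx": 0,"ry": 0,"rz": 0,"gripper": 0.03},
    {"x": 0.014,"y": 0.077,"z": 0.103,"rx": 0,"ry": 0,"rz": 0,"gripper": 0.03},
    {"x": 0.014,"y": 0.077,"z": 0.105,"rx": 0,"ry": 0,"rz": 0,"gripper": 0.03},
    {"x": 0.014,"y": 0.077,"z": 0.106,"rx": 0,"ry": 0,"rz": 0,"gripper": 0.03},
    {"x": 0.014,"y": 0.077,"z": 0.106,"rx": 0,"ry": 0,"rz": 0,"gripper": 0.03},
  ],
)

```text
time: 18.42
tool_pos: [480.5, 286.7, 50.6]
tcp_rot: [180.0, 0.1, 180.0]
contact_force: [-2.0, -0.4, 1.9]
width: 50.4
finger_force: 63.7
```

drive_tool(
  moves=[
    {"x": 0,"y": 0,"z": 0,"rx": 0,"ry": 0,"rz": 0,"gripper": 0.065},
    {"x": 0,"y": 0,"z": 0,"rx": 0,"ry": 0,"rz": 0,"gripper": 0.085},
    {"x": 0,"y": 0,"z": 0,"rx": 0,"ry": 0,"rz": 0,"gripper": 0.085},
    {"x": 0,"y": 0,"z": 0,"rx": 0,"ry": 0,"rz": 0,"gripper": 0.085},
    {"x": 0,"y": 0,"z": -0.015,"rx": 0,"ry": 0,"rz": 0,"gripper": 0.085},
    {"x": 0,"y": 0,"z": -0.05,"rx": 0,"ry": 0,"rz": 0,"gripper": 0.085},
    {"x": 0,"y": 0,"z": -0.09,"rx": 0,"ry": 0,"rz": 0,"gripper": 0.085},
    {"x": 0,"y": 0,"z": -0.102,"rx": 0,"ry": 0,"rz": 0,"gripper": 0.085},
  ],
)

```text
time: 19.08
tool_pos: [483.3, 288.1, 156.1]
tcp_rot: [179.8, 0.5, 180.0]
contact_force: [2.2, 1.0, 0.9]
width: 84.6
finger_force: 0.0
```

drive_tool(
  moves=[
    {"x": -0.0825,"y": -0.177,"z": 0,"rx": 0,"ry": 0,"rz": 0,"gripper": 0.085},
    {"x": -0.0825,"y": -0.177,"z": 0,"rx": 0,"ry": 0,"rz": 0,"gripper": 0.085},
    {"x": -0.0825,"y": -0.177,"z": 0,"rx": 0,"ry": 0,"rz": 0,"gripper": 0.085},
    {"x": -0.0825,"y": -0.177,"z": 0,"rx": 0,"ry": 0,"rz": 0,"gripper": 0.085},
    {"x": -0.0825,"y": -0.177,"z": 0,"rx": 0,"ry": 0,"rz": 0,"gripper": 0.085},
    {"x": -0.0825,"y": -0.177,"z": 0,"rx": 0,"ry": 0,"rz": 0,"gripper": 0.085},
    {"x": -0.0825,"y": -0.177,"z": 0,"rx": 0,"ry": 0,"rz": 0,"gripper": 0.085},
    {"x": -0.0825,"y": -0.177,"z": 0,"rx": 0,"ry": 0,"rz": 0,"gripper": 0.085},
  ],
)

```text
time: 19.75
tool_pos: [562.0, 109.7, 150.1]
tcp_rot: [180.0, -0.0, 180.0]
contact_force: [0.5, -0.1, -0.0]
width: 85.3
finger_force: 0.0
```

Run:
```python
from h import *
im,d=viewer.grab_frame("scene"); cv2.imwrite("pics/s4.png",cv2.resize(im[90:300,130:530],None,fx=2,fy=2,interpolation=cv2.INTER_CUBIC))
o=env.get_obs(); print(o["tool_pos"],o["tcp_rot"])
```

```text
[561.76731337 110.20616825 150.09831201] [ 1.79977363e+02 -4.07782641e-02 -1.79986561e+02]
```

View pics/s4.png

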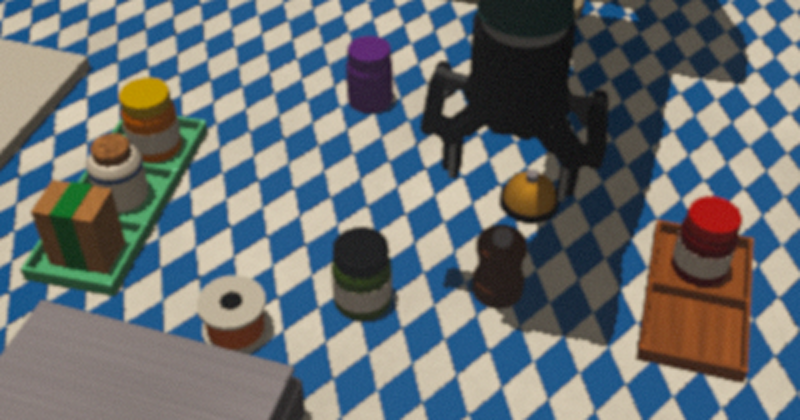

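Tea (80,225) and jam (710,240) are upright in their compartments, and the gripper is over the mill at (498,265). I'll grip it by the head.

drive_tool(
  moves=[
    {"x": 0,"y": 0,"z": 0.03,"rx": 0,"ry": 0,"rz": 0,"gripper": 0.085},
    {"x": 0,"y": 0,"z": 0.06,"rx": 0,"ry": 0,"rz": 0,"gripper": 0.085},
    {"x": 0,"y": 0,"z": 0.08,"rx": 0,"ry": 0,"rz": 0,"gripper": 0.085},
    {"x": 0,"y": 0,"z": 0.088,"rx": 0,"ry": 0,"rz": 0,"gripper": 0.085},
    {"x": 0,"y": 0,"z": 0.088,"rx": 0,"ry": 0,"rz": 0,"gripper": 0.085},
    {"x": 0,"y": 0,"z": 0.088,"rx": 0,"ry": 0,"rz": 0,"gripper": 0.025},
    {"x": 0,"y": 0,"z": 0.088,"rx": 0,"ry": 0,"rz": 0,"gripper": 0.025},
    {"x": 0,"y": 0,"z": 0.088,"rx": 0,"ry": 0,"rz": 0,"gripper": 0.025},
    {"x": 0,"y": 0,"z": 0.088,"rx": 0,"ry": 0,"rz": 0,"gripper": 0.025},
    {"x": 0,"y": 0,"z": 0.088,"rx": 0,"ry": 0,"rz": 0,"gripper": 0.025},
    {"x": 0,"y": 0,"z": 0.088,"rx": 0,"ry": 0,"rz": 0,"gripper": 0.025},
    {"x": 0,"y": 0,"z": 0.088,"rx": 0,"ry": 0,"rz": 0,"gripper": 0.025},
  ],
)

```text
time: 20.8
tool_pos: [564.1, 109.9, 64.4]
tcp_rot: [179.9, 0.2, 180.0]
contact_force: [-0.2, 1.2, 6.0]
width: 44.1
finger_force: 60.7
```

drive_tool(
  moves=[
    {"x": 0,"y": 0,"z": -0.012,"rx": 0,"ry": 0,"rz": 0,"gripper": 0.025},
    {"x": 0,"y": 0,"z": -0.035,"rx": 0,"ry": 0,"rz": 0,"gripper": 0.025},
    {"x": 0,"y": 0.008,"z": -0.052,"rx": 0,"ry": 0,"rz": 0,"gripper": 0.025},
    {"x": 0,"y": 0.028,"z": -0.06,"rx": 0,"ry": 0,"rz": 0,"gripper": 0.025},
    {"x": 0,"y": 0.055,"z": -0.06,"rx": 0,"ry": 0,"rz": 0,"gripper": 0.025},
    {"x": 0,"y": 0.085,"z": -0.06,"rx": 0,"ry": 0,"rz": 0,"gripper": 0.025},
    {"x": 0.001,"y": 0.115,"z": -0.06,"rx": 0,"ry": 0,"rz": 0,"gripper": 0.025},
    {"x": 0.002,"y": 0.143,"z": -0.06,"rx": 0,"ry": 0,"rz": 0,"gripper": 0.025},
    {"x": 0.002,"y": 0.166,"z": -0.06,"rx": 0,"ry": 0,"rz": 0,"gripper": 0.025},
    {"x": 0.002,"y": 0.179,"z": -0.055,"rx": 0,"ry": 0,"rz": 0,"gripper": 0.025},
    {"x": 0.002,"y": 0.179,"z": -0.045,"rx": 0,"ry": 0,"rz": 0,"gripper": 0.025},
    {"x": 0.002,"y": 0.179,"z": -0.035,"rx": 0,"ry": 0,"rz": 0,"gripper": 0.025},
  ],
)

```text
time: 21.8
tool_pos: [560.5, 288.5, 96.9]
tcp_rot: [-180.0, 0.0, -180.0]
contact_force: [0.2, -0.7, -1.4]
width: 44.2
finger_force: 61.5
```

drive_tool(
  moves=[
    {"x": 0,"y": 0,"z": 0.01,"rx": 0,"ry": 0,"rz": 0,"gripper": 0.025},
    {"x": 0,"y": 0,"z": 0.019,"rx": 0,"ry": 0,"rz": 0,"gripper": 0.025},
    {"x": 0,"y": 0,"z": 0.025,"rx": 0,"ry": 0,"rz": 0,"gripper": 0.025},
    {"x": 0,"y": 0,"z": 0.028,"rx": 0,"ry": 0,"rz": 0,"gripper": 0.025},
    {"x": 0,"y": 0,"z": 0.03,"rx": 0,"ry": 0,"rz": 0,"gripper": 0.025},
    {"x": 0,"y": 0,"z": 0.031,"rx": 0,"ry": 0,"rz": 0,"gripper": 0.025},
    {"x": 0,"y": 0,"z": 0.031,"rx": 0,"ry": 0,"rz": 0,"gripper": 0.025},
  ],
)

```text
time: 22.38
tool_pos: [559.9, 286.9, 68.6]
tcp_rot: [-179.9, -0.1, 179.9]
contact_force: [-5.6, -3.6, 14.3]
width: 44.5
finger_force: 62.9
```

Run:
```python
from h import *
im,d=viewer.grab_frame("scene"); cv2.imwrite("pics/s5.png",cv2.resize(im[130:290,380:540],None,fx=3.5,fy=3.5,interpolation=cv2.INTER_CUBIC))
```

```text
(no output)
```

View pics/s5.png

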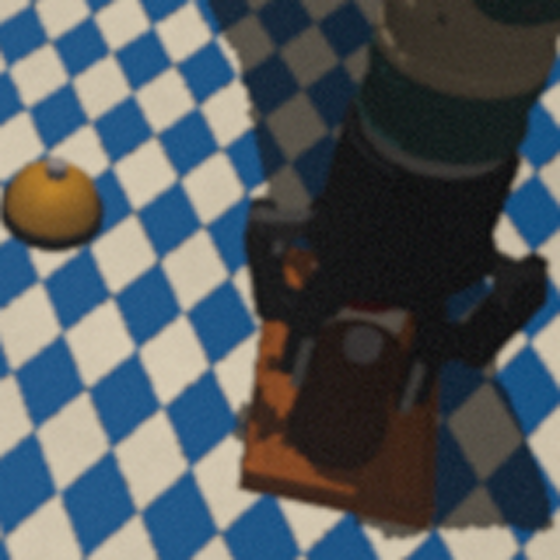

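The mill (345,400) stands in the far compartment between the pads, clear of the divider. I'm releasing it and retreating upwards.

drive_tool(
  moves=[
    {"x": 0,"y": 0,"z": -0.001,"rx": 0,"ry": 0,"rz": 0,"gripper": 0.055},
    {"x": 0,"y": 0,"z": -0.001,"rx": 0,"ry": 0,"rz": 0,"gripper": 0.085},
    {"x": 0,"y": 0,"z": -0.001,"rx": 0,"ry": 0,"rz": 0,"gripper": 0.085},
    {"x": 0,"y": 0,"z": -0.001,"rx": 0,"ry": 0,"rz": 0,"gripper": 0.085},
    {"x": 0,"y": 0,"z": -0.001,"rx": 0,"ry": 0,"rz": 0,"gripper": 0.085},
    {"x": 0,"y": 0,"z": -0.02,"rx": 0,"ry": 0,"rz": 0,"gripper": 0.085},
    {"x": 0,"y": 0,"z": -0.05,"rx": 0,"ry": 0,"rz": 0,"gripper": 0.085},
    {"x": 0,"y": 0,"z": -0.09,"rx": 0,"ry": 0,"rz": 0,"gripper": 0.085},
    {"x": 0,"y": 0,"z": -0.13,"rx": 0,"ry": 0,"rz": 0,"gripper": 0.085},
    {"x": 0,"y": 0,"z": -0.16,"rx": 0,"ry": 0,"rz": 0,"gripper": 0.085},
    {"x": 0,"y": 0,"z": -0.16,"rx": 0,"ry": 0,"rz": 0,"gripper": 0.085},
    {"x": 0,"y": 0,"z": -0.16,"rx": 0,"ry": 0,"rz": 0,"gripper": 0.085},
  ],
)

```text
time: 23.43
tool_pos: [562.2, 289.3, 229.2]
tcp_rot: [179.9, 0.3, 180.0]
contact_force: [0.8, 0.2, -1.0]
width: 84.7
finger_force: 0.0
```

Run:
```python
from h import *
im,d=viewer.grab_frame("scene"); cv2.imwrite("pics/s6.png",cv2.resize(im[90:300,130:530],None,fx=2,fy=2,interpolation=cv2.INTER_CUBIC))
```

```text
(no output)
```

View pics/s6.png

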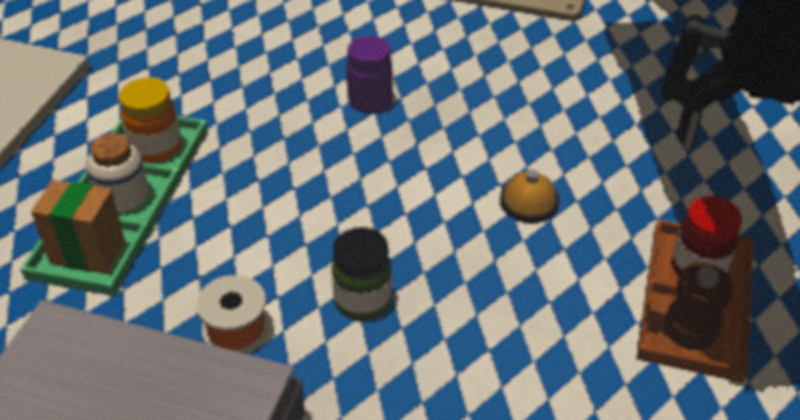

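All five are upright in their own compartments: honey (150,120), mustard (118,172), tea (80,225), jam (710,235) and mill (698,305). The gherkin jar, spool, bell and purple jar have not moved, and the arm is clear.

```bash
python3 -c "
from rig import workorder
print(workorder.sign_off())"
```

```text
the job is handed in; nothing more can be done
None
```

Both gift trays are made up and handed in at about 23 s: honey, mustard and tea stand upright in the mint tray, and jam and the mill in the wooden tray; the gherkin jar, spool, bell and purple jar were not touched.

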